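# Rebuild the doser's piston stack for the bottle being filled

### The job

Rebuild the stack on the doser's piston rod for the bottle that stands under the filler's nozzle: first the flanged guide bush, flange down, then one stroke spacer (the short spacer for the large bottle, the long spacer for the small bottle), and last the hexagonal lock ring. Push everything fully home, down into the barrel, so that no gap is left in the stack, and let go. Leave the other spacer and everything else on the bench where it is.

Things in the scene. Friction and masses are not known exactly. Their poses are not given: they have to be found in the camera images.
- unit: Piston unit of the doser, fixed: a white plastic block 120 x 120 mm, 45 mm high, turned by up to 0.4 rad, carrying an open steel barrel (outer diameter 78, inner 68 mm, top 71 mm above the bench) with the upright piston rod in its middle. A pipe stub 38 mm in diameter sticks out 24 mm from its -x face. Origin: centre of the block's underside, axes as the block
- seat (a point): Centre of the seat where the rings end up: the floor of the barrel, on the rod's axis, 45 mm above the bench. The barrel's wall stands 26 mm above the seat. Axes as the block, z up
- rod_tip (a point): Top of the rod (diameter 16 mm), 60 mm above the seat; the last 6 mm taper to 8 mm. Three pairs of sprung strips on its +x and -x sides, 3.5 to 51 mm above the seat, stand 1.9 mm proud, have round ends, yield inwards and grip a bore, so a ring stays where it is left on the rod; it must be pushed down (3 to 10 N) until it meets what lies below
- guide_bush: Guide bush: a flange 58 mm in diameter and 6 mm thick, below a hub 40 mm in diameter and 8 mm high; 14 mm high in all, 170 g. Bore 18.5 mm, plain stainless steel. Starts lying flat, this way up, in one of the two trays (any of the four ring places). Origin: centre of its underside, z up. 
- spacer_short: Short stroke spacer: a round sleeve 40 mm in diameter, 12 mm high, 90 g. Bore 18.5 mm, plain stainless steel. Starts lying flat, this way up, in one of the two trays (any of the four ring places). Origin: centre of its underside, z up. 
- spacer_long: Long stroke spacer: a round sleeve 40 mm in diameter, 24 mm high, 180 g. Bore 18.5 mm, plain stainless steel. Starts lying flat, this way up, in one of the two trays (any of the four ring places). Origin: centre of its underside, z up. 
- lock_ring: Lock ring: a hexagonal ring, 44 mm across flats, 12 mm high, 140 g; its x axis is square to one of the flats. Bore 18.5 mm, plain stainless steel. Starts lying flat, this way up, in one of the two trays (any of the four ring places). Origin: centre of its underside, z up. 
- tray_l: Left drying tray, fixed: aluminium, outside 300 mm (x) by 200 mm (y), floor 3 mm above the bench, rim top 9 mm above the bench, rim 3 mm thick. Origin: centre of its underside. It holds two of the rings and the gasket
- tray_r: Right drying tray, same as the left one. It holds two of the rings and the wing knob
- nozzle (a point): Tip of the filler's nozzle, 297 mm above the bench, at the left of the bench; the bottle standing below it (30 mm above the bench, within 20 mm sideways) is the one to be filled. The filler is fixed: its base plate is 260 x 280 mm and its head and column stand further left
- bottle_large: Large clear glass bottle, 84 mm in diameter, 250 mm high. Stands under the nozzle or on the white draining board at the far right. Origin: centre of its foot
- bottle_small: Small clear glass bottle, 62 mm in diameter, 155 mm high; stands where the large one does not. Origin: centre of its foot
- jug: Bystander: clear plastic jug, 104 mm in diameter, 170 mm high, with a handle at its +y side that reaches 90 mm from the axis. Origin: centre of its foot
- jar: Bystander: glass jar, 60 mm in diameter, 85 mm high. Origin: centre of its foot
- gasket: Bystander: black rubber gasket ring in the left tray, 48 mm outside, 32 mm inside, 6 mm high; not part of the job. Origin: centre of its underside
- wing_knob: Bystander: black wing knob in the right tray, 44 mm long (x), 23 mm high. Origin: centre of its underside
- spanner: Bystander: steel spanner 150 mm long (x), lying beside the block. Origin: centre of its underside
- brush: Bystander: brush 200 mm long (x), lying behind the block. Origin: centre of its underside
Things that resemble listed ones, but are neither listed nor needed, are in the scene too. What is shaped like the guide_bush but orange or turquoise is not meant.

How it is judged:
At the end, for the whole second after the job is handed in: Guide bush on the seat, the right spacer on it and the lock ring on that, each upright (4 degrees), within 2.5 mm of its fully home height and 3 mm of the rod's axis, at rest; the other spacer within 40 mm of where it started (horizontal distance between guide_bush and seat below 0.003 m and z of guide_bush in the frame of seat between -0.0025 and 0.0025 m and angle between guide_bush's own z axis and vertical below 0.07 rad and linear speed of guide_bush below 0.01 m/s and ((horizontal distance between bottle_large and nozzle below 0.05 m and horizontal distance between each of spacer_short, lock_ring and seat below 0.003 m and z of spacer_short in the frame of seat between 0.0115 and 0.0165 m and angle between each of spacer_short, lock_ring's own z axis and vertical below 0.07 rad and linear speed of each of spacer_short, lock_ring below 0.01 m/s and z of lock_ring in the frame of seat between 0.0235 and 0.0285 m and distance of spacer_long from where it was at the start of the episode below 0.04 m) or (horizontal distance between bottle_small and nozzle below 0.05 m and horizontal distance between each of spacer_long, lock_ring and seat below 0.003 m and z of spacer_long in the frame of seat between 0.0115 and 0.0165 m and angle between each of spacer_long, lock_ring's own z axis and vertical below 0.07 rad and linear speed of each of spacer_long, lock_ring below 0.01 m/s and z of lock_ring in the frame of seat between 0.0355 and 0.0405 m and distance of spacer_short from where it was at the start of the episode below 0.04 m))); the robot touches nothing.
It fails at once if a bottle is shifted by more than 40 mm or knocked over (distance of any of bottle_large, bottle_small from where it was at the start of the episode above 0.04 m or angle between any of bottle_large, bottle_small's own z axis and vertical above 0.5 rad).
It fails at once if the jug or the jar is shifted by more than 40 mm or knocked over (distance of any of jug, jar from where it was at the start of the episode above 0.04 m or angle between any of jug, jar's own z axis and vertical above 0.5 rad).
It fails at once if the gasket or the wing knob is shifted by more than 40 mm (distance of any of gasket, wing_knob from where it was at the start of the episode above 0.04 m).
It fails at once if the spanner or the brush is shifted by more than 40 mm (distance of any of spanner, brush from where it was at the start of the episode above 0.04 m).
It also fails if it takes over 72 s, if anything falls off the work surface, if the arm or the gripper's body presses on something with over 40 N, if the wrist force passes 120 N, or if a joint passes its speed limit or range.

### The arm

A 7-joint arm with a two-finger parallel gripper is mounted at the origin on the work surface. World frame = base frame: x ahead of the robot, y to its left, z up, the work surface at z = 0. Lengths are in m, angles in rad, forces in N, time in s.
With the tool pointing down it reaches from about 0.4 to 0.85 m from the base axis. Payload 10.4 kg.
Tool frame: the origin (TCP) lies on the centre line of the jaws, within the pads' length; the fingertips stand 11 mm ahead of it and the grasp point (between the pads) lies 8 mm behind it (manip.finger_overhang is the distance from the TCP to the fingertips, in m); z points along the fingers, y is the line along which they close (so a half turn about z gives the same grasp; the last joint's range is limited). The gripper opens to 85 mm and grips with 20 to 120 N. Pads are 22 mm wide; open, the fingers measure 114 mm over their backs; the gripper's body (76 mm by 85 mm) begins 54 mm behind the grasp point. The pads swing forward as they close: fully open they stand 13 mm farther back than shut.
Start: joints at [1.141, 0.332, -0.065, 1.46, 0.022, 1.35, -0.088], TCP at [0.247, -0.574, 0.222] pointing down, gripper open.
Joint ranges: [-2.6, 2.6], [-0.5, 2.12], [-1.47, 1.34], [0.16, 2.42], [-1.27, 4.41], [0.06, 2.06], [-2.6, 2.6]. Speed limits (rad/s): [2.22, 2.22, 2.79, 2.79, 3.14, 3.14, 3.14].

### API

Orientations are given as a unit quaternion [x, y, z, w].
In Python, from workcell import manip, imaging, workorder gives the robot as it stands.
- The arm moves only by the tool jog_arm, never from a script. Its argument "deltas" is a list of rows, each an object with "gripper": the opening, from 0 (shut) to 1 (fully open); "offset": the shift along the tool's x, y, z in m, a list of three; "rotation": the turn, a rotation vector about the tool's x, y, z in degrees, a list of three. In form: [{"gripper": gripper, "offset": [tx, ty, tz], "rotation": [ax, ay, az]}, ...]. A call has 1 to 20 rows; each row shifts and turns the commanded pose from where the row before left it, along the tool's axes as they then stand; what a row does not reach is not made up. A row lasts 1/10 s, in which the tool goes at most 50 mm and 8.59 degrees, less where a joint would pass 70% of its speed; a pose out of reach is approached as far as the arm can. A call with a gripper value outside its range is refused whole. The fingers move at their own pace and stop on an object; "newtons" is the grip in N (left out, the last holds). Time passes only in rows, so rows that do not move let the fingers close. It gives the time, the measured TCP pose, the force, the opening and the grip force at its end, in the units of the state.
- manip.get_obs(): the state, without advancing time (a new reading comes with each control period).
- imaging.camera(name): name is "side" or "top"; returns the picture (384x512x3 uint8, blue, green, red); there is no depth.
- imaging.camera_model(name): a dict with "camera_matrix" (3x3 intrinsics, pixels), "world_to_cam" (4x4, takes a point from world to camera coordinates). Camera axes: x right, y up, looking along -z (the intrinsics and any distortion apply to the point x, -y, -z); pixel columns grow to the right and rows downward; lengths in m; the calibration is good to about 2 mm. A picture is of the moment at which its call begins. camera_model takes no time and is no camera call.
- workorder.hand_in(): hands the job in; it is judged then, once.
The state is a dict: "clock": time; "joint_pos": joint angles; "joint_velocities": joint speeds; "tau": joint torques, N m; "position": TCP position; "ee_rot": TCP orientation; "ft_force": force on the tool from outside, world axes, zero at the start; "torque": the same for the moment, N m; "grip_width": opening from 0.0 (shut) to 1.0 (fully open); "grasp_force": force on a finger pad.
Only numpy, scipy, OpenCV 4.12 (cv2) and the standard library are available. Lean on these libraries where they do the work, as an engineer would, in place of code of your own. Each camera call takes 0.05 s, during which the arm holds its last target. There are 200 camera calls.

## Working session

There is one attempt and no reset: what is moved stays moved. The work goes in short steps, Python scripts to look and compute and a tool call to move; the robot and the scene stay as the last step left them, time stands still between calls to the robot, and variables do not carry over. Pictures are saved under pics/ and viewed, at most 10 in all, crops included, and the job is handed in when it is done.

Besides the shell and the picture viewer there is one more tool, called by a JSON object that holds its "name" and its "arguments". jog_arm: Moves the arm, as the interface text tells. Its arguments: {"type":"object","properties":{"deltas":{"type":"array","items":{"type":"object","properties":{"gripper":{"type":"number"},"offset":{"type":"array","items":{"type":"number"}},"rotation":{"type":"array","items":{"type":"number"}}}}},"newtons":{"type":"number"}},"required":["deltas"]}

```bash
mkdir -p pics; python3 - <<'E'
from workcell import manip, imaging
import cv2
for n in("top","side"):
    cv2.imwrite(f"pics/{n}0.png",imaging.camera(n)); m=imaging.camera_model(n); print(n,m)
o=manip.get_obs(); print({k:o[k] for k in("clock","position","ee_rot","grip_width")}, manip.finger_overhang)
E
```

```text
top {'camera_matrix': array([[420.317829  ,   0.        , 251.96353704],
       [  0.        , 420.317829  , 191.99815844],
       [  0.        ,   0.        ,   1.        ]]), 'world_to_cam': array([[ 2.77847321e-04, -9.99983174e-01,  5.79428445e-03,
        -1.04190653e-02],
       [ 9.91876753e-01,  1.01263217e-03,  1.27198594e-01,
        -6.22389810e-01],
       [-1.27202322e-01,  5.71187425e-03,  9.91860345e-01,
        -1.61463030e+00],
       [ 0.00000000e+00,  0.00000000e+00,  0.00000000e+00,
         1.00000000e+00]])}
side {'camera_matrix': array([[410.95148835,   0.        , 262.0206286 ],
       [  0.        , 410.95148835, 194.53525788],
       [  0.        ,   0.        ,   1.        ]]), 'world_to_cam': array([[ 0.93261109, -0.3608705 ,  0.00300713, -0.54814473],
       [ 0.26711916,  0.69588101,  0.66663106, -0.24955168],
       [-0.24266009, -0.62090426,  0.74538177, -1.38456656],
       [ 0.        ,  0.        ,  0.        ,  1.        ]])}
{'clock': 0.1, 'position': array([ 0.24712754, -0.57369438,  0.22101706]), 'ee_rot': array([ 9.79387201e-01,  2.01990903e-01, -1.57890184e-04, -6.00308603e-04]), 'grip_width': 1.0020357732903153} 0.011
```

View pics/top0.png

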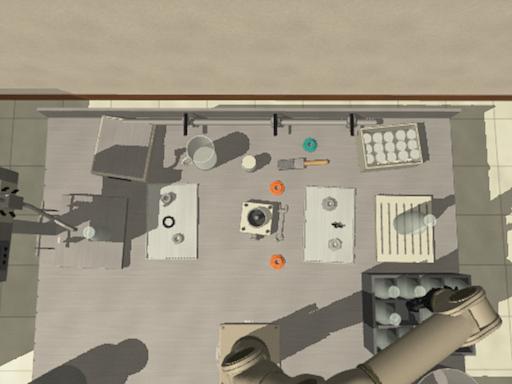

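View pics/side0.png

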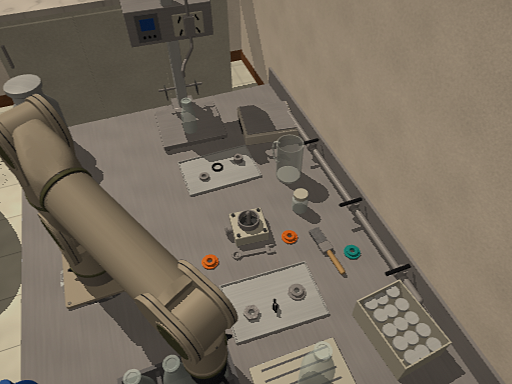

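The top view shows the piston unit at about (257,217). The left tray has rings at (167,199) and (178,239), with the gasket at (168,222). The right tray has rings at (330,204) and (335,244), with the knob at (338,225). The orange and turquoise bush decoys sit outside the trays. The nozzle bottle is near (89,232) and the draining-board bottle near (410,220). Next I'll enlarge the rings and bottles.

```bash
python3 - <<'E'
import cv2,numpy as np
t=cv2.imread("pics/top0.png"); s=cv2.imread("pics/side0.png")
def c(i,x,y,w=25,h=25): return cv2.resize(i[y-h:y+h,x-w:x+w],(200,200),interpolation=cv2.INTER_CUBIC)
r1=np.hstack([c(t,167,199),c(t,178,239),c(t,330,204),c(t,335,244)])
r2=np.hstack([c(s,238,158),c(s,204,176),c(s,297,292),c(s,252,313)])
r3=np.hstack([c(t,85,230,50,50),c(s,190,110,50,50),c(t,410,220,40,40),c(s,315,345,38,38)])
cv2.imwrite("pics/crop1.png",np.vstack([r1,r2,r3]))
E
```

```text
(no output)
```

View pics/crop1.png

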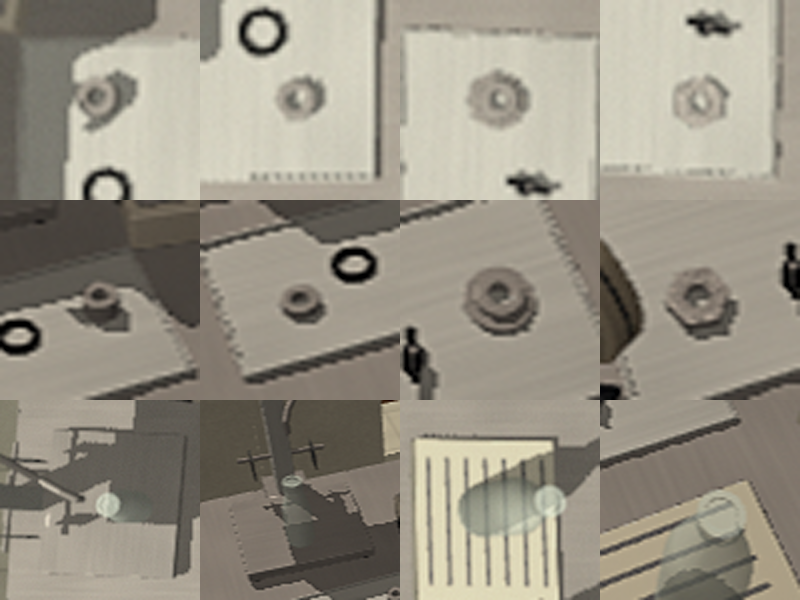

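The four rings:
- Top (330,204), right tray: wide flange with a hub on top, so this is the steel guide bush.
- Top (335,244), right tray: hexagonal, so this is the lock ring.
- Top (167,199), left tray: sleeve with a long shadow, so probably the long spacer.
- Top (178,239), left tray: sleeve with a short shadow, so probably the short spacer.

The board bottle looks large and the nozzle bottle looks small, so the long spacer fits. Next I'll check the heights by triangulation and measure the centres.

```bash
cat > h.py <<'E'
import numpy as np,cv2
from workcell import imaging,manip
M={n:imaging.camera_model(n) for n in("top","side")}
def ray(n,p):
    K=M[n]["camera_matrix"];T=M[n]["world_to_cam"];d=np.linalg.solve(K,[p[0],p[1],1.])*[1,-1,-1]
    R=T[:3,:3];o=-R.T@T[:3,3];d=R.T@d;return o,d/np.linalg.norm(d)
def plane(n,p,z): o,d=ray(n,p);return o+d*(z-o[2])/d[2]
def tri(pt,ps):
    a,u=ray("top",pt);b,v=ray("side",ps);s=np.linalg.lstsq(np.c_[u,-v],b-a,rcond=None)[0]
    A,B=a+u*s[0],b+v*s[1];return (A+B)/2,np.linalg.norm(A-B)
def proj(n,P):
    K=M[n]["camera_matrix"];T=M[n]["world_to_cam"];c=(T@np.r_[P,1])[:3]*[1,-1,-1];q=K@c;return q[:2]/q[2]
E
python3 - <<'E'
from h import *
print("neck nozzle",tri((88.5,232),(185,101)),"neck board",tri((429.6,219),(322.6,351)))
t=cv2.imread("pics/top0.png"); s=cv2.imread("pics/side0.png")
def c(i,x,y,r):
    k=200/(2*r);a=cv2.warpAffine(i,np.float32([[k,0,-k*(x-r)+k/2-.5+ .0],[0,k,-k*(y-r)+k/2-.5]]),(200,200),flags=cv2.INTER_CUBIC)
    a=cv2.convertScaleAbs(a,alpha=1.2,beta=0)
    for j in range(0,2*r,5):
        p=int(k*j+k/2); cv2.line(a,(p,0),(p,4),(0,0,255),1); cv2.line(a,(0,p),(4,p),(0,0,255),1)
    return a
tt=[(167,199),(178,239),(330,204),(335,244)];ss=[(238,158),(204,176),(297,292),(252,313)]
r1=np.hstack([c(t,*p,10) for p in tt]);r2=np.hstack([c(s,*p,10) for p in ss])
r3=np.hstack([c(t,257,217,20),c(t,257,217,10),c(s,249,222,20),c(s,249,218,10)])
cv2.imwrite("pics/crop2.png",np.vstack([r1,r2,r3]))
E
```

```text
neck nozzle (array([0.46178289, 0.57071411, 0.17967213]), np.float64(0.002145417453006364)) neck board (array([ 0.50063267, -0.60373782,  0.27534256]), np.float64(0.0019214794538292043))
```

View pics/crop2.png

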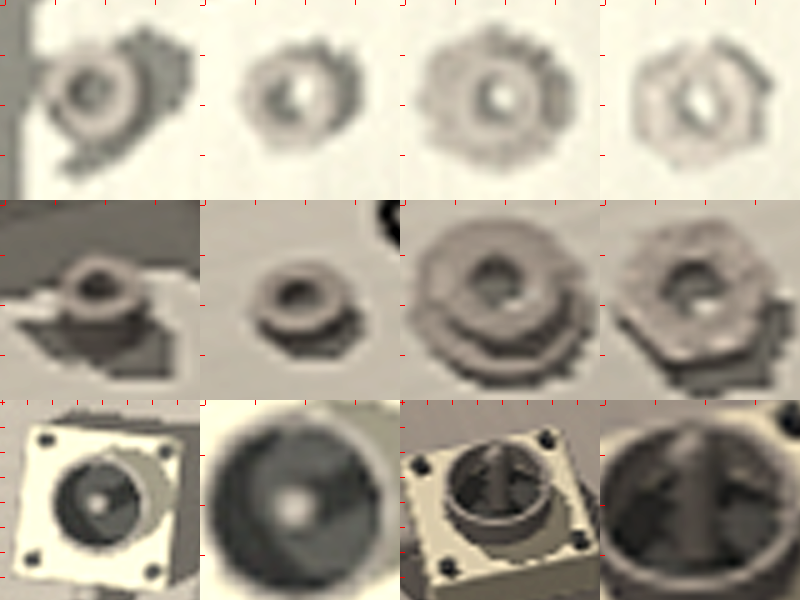

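The nozzle bottle's mouth triangulates to 0.18 m, which matches the small bottle at 30+155 mm. The board bottle's mouth is at 0.275 m, which is the large one. So the **long spacer** is needed. Next I'll triangulate the ring tops and the rod tip.

```bash
python3 - <<'E'
from h import *
for n,a,b,z in [("long",(165.85,197.55),(237.35,156.15),.027),("short",(176.65,238.25),(203.35,175.15),.015),("bush",(329.25,203.25),(296.45,289.85),.017),("lock",(334.45,243.85),(251.1,310.85),.015),("rod",(256.25,217.05),(247.55,211),.105)]:
    P,e=tri(a,b);print(n,P.round(4),round(e,4),"top@z",plane("top",a,z).round(4)[:2],"side@z",plane("side",b,z).round(4)[:2])
print("barrel",plane("top",(255.95,217.15),.071),"side",plane("side",(249-10+(690-600-4.5)/10, 208+(505-400-4.5)/10),.071))
E
```

```text
long [0.6031 0.3299 0.0282] 0.0035 top@z [0.6015 0.3305] side@z [0.6052 0.3309]
short [0.4431 0.2859 0.0155] 0.0027 top@z [0.4417 0.2862] side@z [0.4445 0.2861]
bush [ 0.5816 -0.3185  0.0155] 0.0021 top@z [ 0.5805 -0.3179] side@z [ 0.5822 -0.3194]
lock [ 0.421  -0.3348  0.0174] 0.002 top@z [ 0.4201 -0.335 ] side@z [ 0.4224 -0.3339]
rod [ 0.5214 -0.0262  0.1073] 0.0046 top@z [ 0.5193 -0.0257] side@z [ 0.5243 -0.0249]
barrel [ 0.52123666 -0.02513936  0.071     ] side [ 0.52216927 -0.02831234  0.071     ]
```

{"name": "jog_arm", "arguments": {"deltas": [{"gripper":1,"offset":[0,0,0],"rotation":[0,0,7.3]},{"gripper":1,"offset":[0,0,0],"rotation":[0,0,7.3]},{"gripper":1,"offset":[0,0,0],"rotation":[0,0,7.3]},{"gripper":1,"offset":[0,0,0],"rotation":[0,0,7.3]},{"gripper":1,"offset":[-0.0042,-0.04,0]},{"gripper":1,"offset":[-0.0042,-0.04,0]},{"gripper":1,"offset":[-0.0042,-0.04,0]},{"gripper":1,"offset":[-0.0042,-0.04,0]},{"gripper":1,"offset":[0.036,-0.0145,0]},{"gripper":1,"offset":[0.036,-0.0145,0.012]},{"gripper":1,"offset":[0.036,-0.0145,0.012]},{"gripper":1,"offset":[0.036,-0.0145,0.012]},{"gripper":1,"offset":[0.036,-0.0145,0.012]},{"gripper":1,"offset":[0.036,-0.0145,0.012]},{"gripper":1,"offset":[0.036,-0.0145,0.012]},{"gripper":1,"offset":[0.036,-0.0145,0.012]},{"gripper":1,"offset":[0.036,-0.0145,0.012]}], "newtons": 30}}

```text
schema error: expected keys gripper, offset, rotation
```

{"name": "jog_arm", "arguments": {"deltas": [{"gripper":1,"offset":[0,0,0],"rotation":[0,0,7.3]},{"gripper":1,"offset":[0,0,0],"rotation":[0,0,7.3]},{"gripper":1,"offset":[0,0,0],"rotation":[0,0,7.3]},{"gripper":1,"offset":[0,0,0],"rotation":[0,0,7.3]},{"gripper":1,"offset":[-0.0042,-0.04,0],"rotation":[0,0,0]},{"gripper":1,"offset":[-0.0042,-0.04,0],"rotation":[0,0,0]},{"gripper":1,"offset":[-0.0042,-0.04,0],"rotation":[0,0,0]},{"gripper":1,"offset":[-0.0042,-0.04,0],"rotation":[0,0,0]},{"gripper":1,"offset":[0.036,-0.0145,0],"rotation":[0,0,0]},{"gripper":1,"offset":[0.036,-0.0145,0.012],"rotation":[0,0,0]},{"gripper":1,"offset":[0.036,-0.0145,0.012],"rotation":[0,0,0]},{"gripper":1,"offset":[0.036,-0.0145,0.012],"rotation":[0,0,0]},{"gripper":1,"offset":[0.036,-0.0145,0.012],"rotation":[0,0,0]},{"gripper":1,"offset":[0.036,-0.0145,0.012],"rotation":[0,0,0]},{"gripper":1,"offset":[0.036,-0.0145,0.012],"rotation":[0,0,0]},{"gripper":1,"offset":[0.036,-0.0145,0.012],"rotation":[0,0,0]},{"gripper":1,"offset":[0.036,-0.0145,0.012],"rotation":[0,0,0]}], "newtons": 30}}

```text
clock: 1.8
position: [0.5839, -0.316, 0.1247]
ee_rot: [0.999, -0.052, -0.0, -0.0]
ft_force: [-0.5, -0.0, 0.4]
grip_width: 1.002
grasp_force: 0.0
```

{"name": "jog_arm", "arguments": {"deltas": [{"gripper":1,"offset":[-0.002,0.0027,0.02],"rotation":[0,0,0]},{"gripper":0.56,"offset":[0,0,0.025],"rotation":[0,0,0]},{"gripper":0.56,"offset":[0,0,0.025],"rotation":[0,0,0]},{"gripper":0.56,"offset":[0,0,0.022],"rotation":[0,0,0]},{"gripper":0.56,"offset":[0,0,0],"rotation":[0,0,0]},{"gripper":0.56,"offset":[0,0,0],"rotation":[0,0,0]}]}}

```text
clock: 2.4
position: [0.5804, -0.319, 0.0339]
ee_rot: [0.999, -0.051, -0.0, -0.0]
ft_force: [-0.1, 0.2, -0.0]
grip_width: 0.559
grasp_force: 0.0
```

{"name": "jog_arm", "arguments": {"deltas": [{"gripper":0.56,"offset":[0,0,0.003],"rotation":[0,0,0]},{"gripper":0.56,"offset":[0,0,0.003],"rotation":[0,0,0]}]}}

```text
clock: 2.6
position: [0.5813, -0.3195, 0.0291]
ee_rot: [0.999, -0.051, 0.001, 0.001]
ft_force: [0.2, 0.5, -0.3]
grip_width: 0.558
grasp_force: 0.0
```

{"name": "jog_arm", "arguments": {"deltas": [{"gripper":0.56,"offset":[0,0,0.002],"rotation":[0,0,0]},{"gripper":0.56,"offset":[0,0,0],"rotation":[0,0,0]}]}}

```text
clock: 2.8
position: [0.5804, -0.3191, 0.0258]
ee_rot: [0.999, -0.051, -0.0, 0.0]
ft_force: [0.5, -0.2, 0.2]
grip_width: 0.557
grasp_force: 0.0
```

{"name": "jog_arm", "arguments": {"deltas": [{"gripper":0.56,"offset":[0,0,0.002],"rotation":[0,0,0]},{"gripper":0.56,"offset":[0,0,0],"rotation":[0,0,0]}]}}

```text
clock: 3.0
position: [0.5804, -0.319, 0.0236]
ee_rot: [0.999, -0.051, -0.0, -0.0]
ft_force: [0.1, 1.1, -0.7]
grip_width: 0.559
grasp_force: 0.0
```

{"name": "jog_arm", "arguments": {"deltas": [{"gripper":0.56,"offset":[0,0,0.002],"rotation":[0,0,0]},{"gripper":0.56,"offset":[0,0,0],"rotation":[0,0,0]}]}}

```text
clock: 3.2
position: [0.5803, -0.319, 0.0214]
ee_rot: [0.999, -0.051, -0.0, -0.0]
ft_force: [0.0, -0.1, -1.0]
grip_width: 0.556
grasp_force: 0.0
```

{"name": "jog_arm", "arguments": {"deltas": [{"gripper":0.56,"offset":[0,0,0.0015],"rotation":[0,0,0]},{"gripper":0.56,"offset":[0,0,0],"rotation":[0,0,0]}]}}

```text
clock: 3.4
position: [0.5803, -0.319, 0.02]
ee_rot: [0.999, -0.051, -0.0, -0.0]
ft_force: [0.1, -0.2, -0.7]
grip_width: 0.562
grasp_force: 0.0
```

{"name": "jog_arm", "arguments": {"deltas": [{"gripper":0.56,"offset":[0,0,0.002],"rotation":[0,0,0]},{"gripper":0.56,"offset":[0,0,0],"rotation":[0,0,0]}]}}

```text
clock: 3.6
position: [0.5803, -0.319, 0.0179]
ee_rot: [0.999, -0.051, -0.0, -0.0]
ft_force: [-0.4, -0.3, 0.5]
grip_width: 0.561
grasp_force: 0.0
```

{"name": "jog_arm", "arguments": {"deltas": [{"gripper":0.56,"offset":[0,0,0.0015],"rotation":[0,0,0]},{"gripper":0.56,"offset":[0,0,0],"rotation":[0,0,0]}]}}

```text
clock: 3.8
position: [0.5803, -0.319, 0.0165]
ee_rot: [0.999, -0.051, -0.0, -0.0]
ft_force: [0.4, -0.5, -1.2]
grip_width: 0.557
grasp_force: 0.0
```

{"name": "jog_arm", "arguments": {"deltas": [{"gripper":0.4,"offset":[0,0,0],"rotation":[0,0,0]},{"gripper":0.4,"offset":[0,0,0],"rotation":[0,0,0]},{"gripper":0.4,"offset":[0,0,0],"rotation":[0,0,0]}], "newtons": 30}}

```text
clock: 4.1
position: [0.5805, -0.3191, 0.0168]
ee_rot: [0.999, -0.051, 0.0, 0.0]
ft_force: [-0.3, 0.2, 0.4]
grip_width: 0.399
grasp_force: 0.0
```

```bash
python3 - <<'E'
from h import *
s=imaging.camera("side");t=imaging.camera("top")
c=lambda i,x,y,r:cv2.resize(i[y-r:y+r,x-r:x+r],(400,400),interpolation=cv2.INTER_CUBIC)
cv2.imwrite("pics/a1.png",np.hstack([c(t,330,204,30),c(s,296,290,30)]))
E
```

```text
(no output)
```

View pics/a1.png

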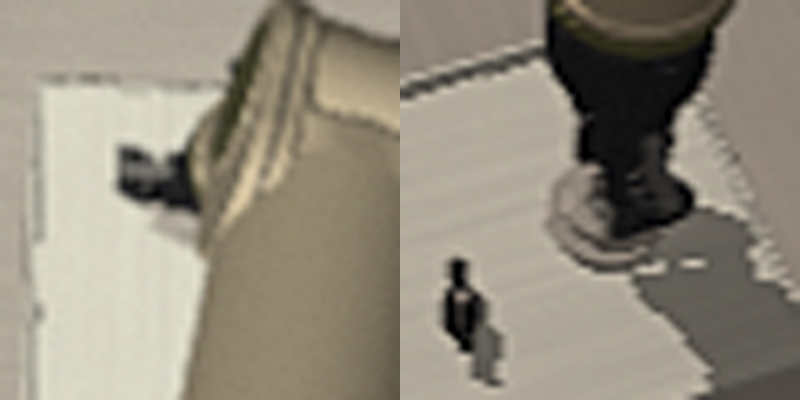

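```bash
python3 - <<'E'
from h import *
P=np.array([.5805,-.319,.012]);x=np.array([.9945,-.104,0]);y=np.array([-.104,-.9945,0])
for z in(.008,.017,.03):
  P[2]=z
  for d in(-31,-17,17,31):
    for w in(-11,11):
      q=P+y*d/1e3+x*w/1e3; print(z,d,w,((proj("side",q)-[266,260])*6.667+[400,0]).round(0))
print(manip.get_obs()["position"])
E
```

```text
0.008 -31 -11 [557. 159.]
0.008 -31 11 [600. 148.]
0.008 -17 -11 [566. 183.]
0.008 -17 11 [609. 173.]
0.008 17 -11 [587. 245.]
0.008 17 11 [631. 234.]
0.008 31 -11 [597. 271.]
0.008 31 11 [641. 260.]
0.017 -31 -11 [558. 149.]
0.017 -31 11 [601. 139.]
0.017 -17 -11 [567. 174.]
0.017 -17 11 [610. 164.]
0.017 17 -11 [589. 236.]
0.017 17 11 [633. 225.]
0.017 31 -11 [598. 262.]
0.017 31 11 [642. 251.]
0.03 -31 -11 [559. 136.]
0.03 -31 11 [603. 125.]
0.03 -17 -11 [568. 161.]
0.03 -17 11 [612. 150.]
0.03 17 -11 [590. 223.]
0.03 17 11 [635. 212.]
0.03 31 -11 [600. 249.]
0.03 31 11 [644. 238.]
[ 0.58047614 -0.3190954   0.01676901]
```

```bash
python3 - <<'E'
from h import *
s=imaging.camera("side");g=(255*(s/255.)**.45).astype(np.uint8)
cv2.imwrite("pics/a2.png",cv2.resize(g[265:313,272:336],(800,600),interpolation=cv2.INTER_CUBIC))
E
```

```text
(no output)
```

View pics/a2.png

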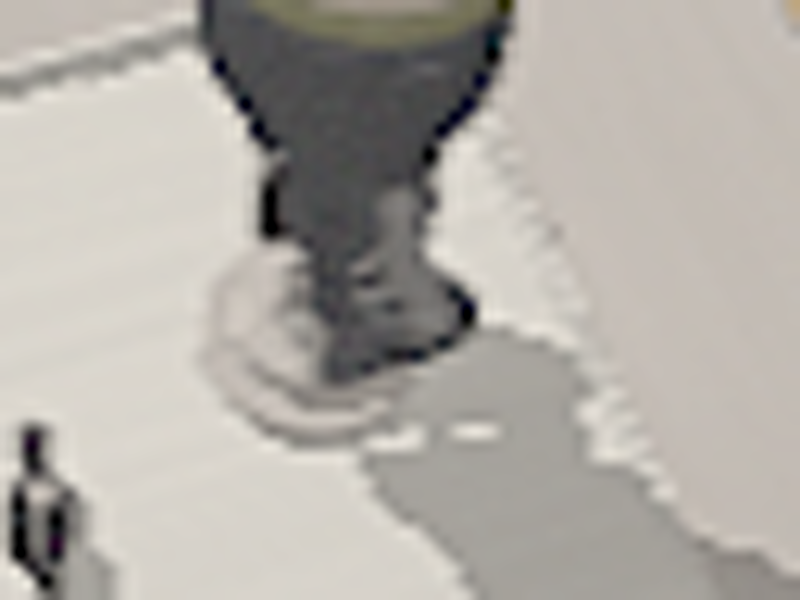

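The picture shows the fingers over the hub, with hub top near (300,300) and the near fingertip at (320,380). It can't tell me whether the hub is between the pads, so I'll close fully and read the width.

{"name": "jog_arm", "arguments": {"deltas": [{"gripper":0.2,"offset":[0,0,0],"rotation":[0,0,0]},{"gripper":0.2,"offset":[0,0,0],"rotation":[0,0,0]},{"gripper":0.2,"offset":[0,0,0],"rotation":[0,0,0]}], "newtons": 30}}

```text
clock: 4.55
position: [0.5805, -0.3191, 0.0168]
ee_rot: [0.999, -0.051, 0.0, 0.0]
ft_force: [-0.7, 0.3, -0.2]
grip_width: 0.2
grasp_force: 0.0
```

{"name": "jog_arm", "arguments": {"deltas": [{"gripper":0.3,"offset":[0,0,0.002],"rotation":[0,0,0]},{"gripper":0.3,"offset":[0,0,0],"rotation":[0,0,0]}]}}

```text
clock: 4.75
position: [0.5803, -0.319, 0.0144]
ee_rot: [0.999, -0.051, -0.0, -0.0]
ft_force: [-0.8, -0.7, -0.1]
grip_width: 0.301
grasp_force: 0.0
```

{"name": "jog_arm", "arguments": {"deltas": [{"gripper":0.3,"offset":[0,0,0.002],"rotation":[0,0,0]},{"gripper":0.3,"offset":[0,0,0],"rotation":[0,0,0]}]}}

```text
clock: 4.95
position: [0.5803, -0.319, 0.0124]
ee_rot: [0.999, -0.051, -0.0, -0.0]
ft_force: [-0.9, -0.9, -0.4]
grip_width: 0.299
grasp_force: 0.0
```

{"name": "jog_arm", "arguments": {"deltas": [{"gripper":0.3,"offset":[0,0,0.002],"rotation":[0,0,0]},{"gripper":0.3,"offset":[0,0,0],"rotation":[0,0,0]}]}}

```text
clock: 5.15
position: [0.5803, -0.319, 0.0104]
ee_rot: [0.999, -0.051, -0.0, -0.0]
ft_force: [-0.2, -0.8, 0.0]
grip_width: 0.298
grasp_force: 0.0
```

```bash
python3 - <<'E'
from h import *
from scipy.spatial.transform import Rotation as Rn
s=imaging.camera("side");g=(255*(s/255.)**.5).astype(np.uint8)
u0,v0,k=272,261,12.5
im=cv2.resize(g[v0:v0+48,u0:u0+64],(800,600),interpolation=cv2.INTER_CUBIC)
o=manip.get_obs();P=o["position"];R=Rn.from_quat(o["ee_rot"]).as_matrix()
for z,col in((.011,(0,0,255)),(-.04,(255,0,0))):
  for sg in(-1,1):
    q=[P+R@np.array([a,sg*b,z]) for a,b in((-.011,.0127),(.011,.0127),(.011,.027),(-.011,.027))]
    p=np.array([(proj("side",x)-[u0,v0]+.5)*k for x in q]).astype(np.int32);cv2.polylines(im,[p],True,col,1)
cv2.imwrite("pics/a3.png",im); print(P,o["ft_force"],R.round(3),o["joint_pos"].round(3))
E
```

```text
[ 0.58039217 -0.31903407  0.01055586] [-0.38535443  0.03030953 -0.13642719] [[ 0.995 -0.103 -0.   ]
 [-0.103 -0.995  0.   ]
 [-0.    -0.    -1.   ]] [ 0.607  0.605 -0.235  1.545  0.157  1.01  -1.345]
```

View pics/a3.png

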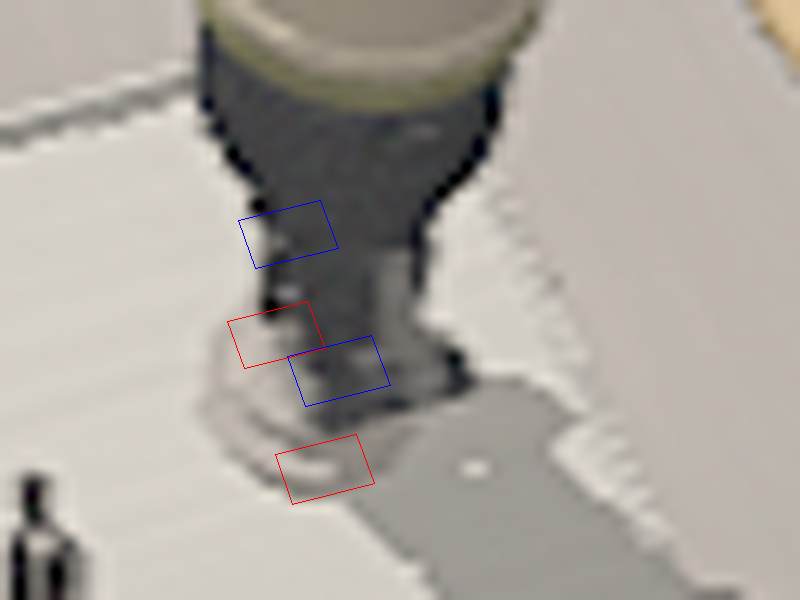

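The overlay shows the real fingers sitting well above the predicted tip outline, and slightly towards +x. I'll keep probing downwards for contact with the hub.

{"name": "jog_arm", "arguments": {"deltas": [{"gripper":0.3,"offset":[0,0,0.002],"rotation":[0,0,0]},{"gripper":0.3,"offset":[0,0,0.0],"rotation":[0,0,0]}]}}

```text
clock: 5.4
position: [0.5803, -0.319, 0.0085]
ee_rot: [0.999, -0.051, -0.0, -0.0]
ft_force: [-0.2, -1.0, -0.1]
grip_width: 0.303
grasp_force: 0.0
```

{"name": "jog_arm", "arguments": {"deltas": [{"gripper":0.3,"offset":[0,0,0.002],"rotation":[0,0,0]},{"gripper":0.3,"offset":[0,0,0],"rotation":[0,0,0]}]}}

```text
clock: 5.6
position: [0.5807, -0.3192, 0.0075]
ee_rot: [0.999, -0.051, 0.0, 0.0]
ft_force: [-2.1, 2.1, 7.0]
grip_width: 0.298
grasp_force: 3.2
```

{"name": "jog_arm", "arguments": {"deltas": [{"gripper":0.3,"offset":[0,0,0.002],"rotation":[0,0,0]},{"gripper":0.3,"offset":[0,0,0],"rotation":[0,0,0]}]}}

```text
clock: 5.8
position: [0.5807, -0.3192, 0.0073]
ee_rot: [0.999, -0.051, 0.0, 0.0]
ft_force: [-10.7, 5.0, 22.7]
grip_width: 0.301
grasp_force: 11.6
```

{"name": "jog_arm", "arguments": {"deltas": [{"gripper":0.3,"offset":[0,0,-0.014],"rotation":[0,0,0]},{"gripper":0.6,"offset":[-0.007,0,0],"rotation":[0,0,0]},{"gripper":0.6,"offset":[0,0,0],"rotation":[0,0,0]},{"gripper":0.6,"offset":[0,0,0],"rotation":[0,0,0]},{"gripper":0.6,"offset":[0,0,0.01],"rotation":[0,0,0]},{"gripper":0.6,"offset":[0,0,0.006],"rotation":[0,0,0]},{"gripper":0.6,"offset":[0,0,0],"rotation":[0,0,0]}]}}

```text
clock: 6.5
position: [0.5725, -0.3177, 0.0007]
ee_rot: [0.999, -0.051, -0.001, -0.001]
ft_force: [0.4, -0.0, -0.3]
grip_width: 0.598
grasp_force: 0.0
```

{"name": "jog_arm", "arguments": {"deltas": [{"gripper":0.3,"offset":[0,0,0],"rotation":[0,0,0]},{"gripper":0.3,"offset":[0,0,0],"rotation":[0,0,0]},{"gripper":0.3,"offset":[0,0,0],"rotation":[0,0,0]}], "newtons": 25}}

```text
clock: 6.8
position: [0.5735, -0.3183, 0.0028]
ee_rot: [0.999, -0.051, 0.0, 0.0]
ft_force: [0.1, -0.4, -0.7]
grip_width: 0.438
grasp_force: 25.1
```

{"name": "jog_arm", "arguments": {"deltas": [{"gripper":0.3,"offset":[0,0,-0.02],"rotation":[0,0,0]},{"gripper":0.3,"offset":[0,0,-0.04],"rotation":[0,0,0]},{"gripper":0.3,"offset":[-0.0113,-0.0356,-0.0084],"rotation":[0,0,0]},{"gripper":0.3,"offset":[-0.0113,-0.0356,-0.0084],"rotation":[0,0,0]},{"gripper":0.3,"offset":[-0.0113,-0.0356,-0.0084],"rotation":[0,0,0]},{"gripper":0.3,"offset":[-0.0113,-0.0356,-0.0084],"rotation":[0,0,0]},{"gripper":0.3,"offset":[-0.0113,-0.0356,-0.0084],"rotation":[0,0,0]},{"gripper":0.3,"offset":[-0.0113,-0.0356,-0.0084],"rotation":[0,0,0]},{"gripper":0.3,"offset":[-0.0113,-0.0356,-0.0084],"rotation":[0,0,0]},{"gripper":0.3,"offset":[-0.0113,-0.0356,-0.0084],"rotation":[0,0,0]},{"gripper":0.3,"offset":[0,0,0],"rotation":[0,0,0]},{"gripper":0.3,"offset":[0,0,0],"rotation":[0,0,0]}]}}

```text
clock: 8.0
position: [0.5129, -0.0252, 0.1304]
ee_rot: [0.999, -0.05, 0.001, 0.0]
ft_force: [0.9, -0.4, -1.4]
grip_width: 0.438
grasp_force: 25.4
```

```bash
python3 - <<'E'
from h import *
s=imaging.camera("side");t=imaging.camera("top")
gm=lambda a:(255*(a/255.)**.6).astype(np.uint8)
a=cv2.resize(gm(s)[185:235,220:270],(500,500),interpolation=cv2.INTER_CUBIC);b=cv2.resize(gm(t)[190:240,235:265],(300,500),interpolation=cv2.INTER_CUBIC)
for P,c in(((.5215,-.0255,.105),(0,0,255)),((.5215,-.0255,.13),(0,255,0))):
  p=(proj("side",P)-[220,185]+.5)*10;cv2.circle(a,tuple(p.astype(int)),3,c,-1)
cv2.imwrite("pics/b1.png",np.hstack([a,b]));o=manip.get_obs();print(o["position"],o["ft_force"])
E
```

```text
[ 0.51279587 -0.02688741  0.12975908] [-1.10111314  0.35172151 -1.74133245]
```

View pics/b1.png

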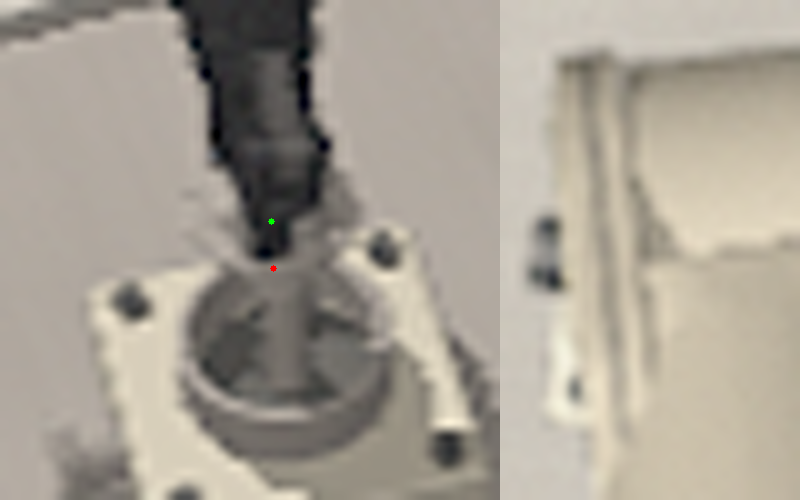

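The held bush spans crop x≈185–370 at rows 190–272, above the barrel. The rod shaft's axis is at x≈287. I'll use differencing against the first picture to get the flange extents.

```bash
python3 - <<'E'
from h import *
s=imaging.camera("side").astype(float);b=cv2.imread("pics/side0.png").astype(float)
k=8
U=lambda a:cv2.resize(a[190:225,225:270],None,fx=k,fy=k,interpolation=cv2.INTER_CUBIC)
d=np.abs(U(s)-U(b)).max(2)
m=(d>18).astype(np.uint8)
for r in range(0,m.shape[0],8):
    x=np.flatnonzero(m[r]); 
    if len(x): print(190+(r+.5)/k-.5, 225+(x.min()+.5)/k-.5, 225+(x.max()+.5)/k-.5, end=" | ")
print()
# expected flange ellipse for centre (cx,cy) bottom z zb
def ell(c,z,r): return np.array([proj("side",(c[0]+r*np.cos(a),c[1]+r*np.sin(a),z)) for a in np.linspace(0,6.28,73)])
for z in(.125,.130,.135):
    e=ell((.5215,-.0255),z,.029);print(z,e.min(0),e.max(0))
e=ell((.5215,-.0255),.071,.039);print("barrel outer top",e.min(0),e.max(0)); e=ell((.5215,-.0255),.071,.034);print("inner",e.min(0),e.max(0))
g=cv2.cvtColor(b.astype(np.uint8),cv2.COLOR_BGR2GRAY)
for r in(219,222,225): print(r,g[r,234:262])
print("rod axis pred",[proj("side",(.5215,-.0255,z)).round(2) for z in(.105,.08,.06)])
E
```

```text
189.5625 236.6875 253.1875 | 190.5625 238.4375 251.6875 | 191.5625 238.5625 252.5625 | 192.5625 238.9375 252.4375 | 193.5625 238.4375 251.5625 | 194.5625 238.5625 251.3125 | 195.5625 239.9375 251.6875 | 196.5625 240.0625 253.4375 | 197.5625 238.5625 252.3125 | 198.5625 238.6875 254.4375 | 199.5625 240.0625 254.4375 | 200.5625 240.0625 254.5625 | 201.5625 240.8125 254.6875 | 202.5625 240.0625 253.9375 | 203.5625 242.3125 256.3125 | 204.5625 242.4375 255.3125 | 205.5625 240.6875 255.6875 | 206.5625 243.1875 255.6875 | 207.5625 241.9375 255.8125 | 208.5625 239.0625 255.4375 | 209.5625 240.5625 254.9375 | 210.5625 240.1875 255.5625 | 211.5625 240.5625 250.6875 | 212.5625 243.0625 247.9375 | 213.5625 245.8125 246.5625 | 219.5625 257.5625 257.6875 | 220.5625 256.5625 258.4375 | 221.5625 254.8125 257.9375 | 222.5625 255.0625 257.0625 | 223.5625 253.5625 256.0625 | 
0.125 [238.21263862 201.19980899] [255.21853235 214.23282397]
0.13 [238.15358712 200.25114647] [255.20482619 213.29279185]
0.135 [238.09421993 199.29748306] [255.19104679 212.34766507]
barrel outer top [235.97879099 208.97591156] [258.21035763 226.37286204]
inner [237.4049402  210.05405174] [256.78626965 225.21944063]
219 [170 170 173 159 109  57  43  30  32  31  29  36  50  59  60  54  47  55
  61  60  59  55  72 109 107  83 138 175]
222 [169 170 175 134 101 111  48  22  28  27  45  50  46  60  62  55  42  29
  47  59  56  50 102 109  43  69  95  86]
225 [171 171 174 149  88  54  57  72 113 129 105  79  66  60  60  62  67  83
 116 120  70  44  41  38  63  91  94  91]
rod axis pred [array([246.86, 211.36]), array([247.04, 215.91]), array([247.17, 219.47])]
```

The flange's right edge and bottom put the bush within about 1 mm of the rod axis in the side view, so I'll lower it with force checks.

{"name": "jog_arm", "arguments": {"deltas": [{"gripper":0.3,"offset":[0,0,0.012],"rotation":[0,0,0]},{"gripper":0.3,"offset":[0,0,0.01],"rotation":[0,0,0]},{"gripper":0.3,"offset":[0,0,0.005],"rotation":[0,0,0]},{"gripper":0.3,"offset":[0,0,0.003],"rotation":[0,0,0]},{"gripper":0.3,"offset":[0,0,0],"rotation":[0,0,0]}]}}

```text
clock: 8.65
position: [0.5126, -0.0258, 0.0994]
ee_rot: [0.999, -0.051, -0.0, -0.0]
ft_force: [-0.3, -0.3, -1.1]
grip_width: 0.438
grasp_force: 25.4
```

{"name": "jog_arm", "arguments": {"deltas": [{"gripper":0.3,"offset":[0,0,0.003],"rotation":[0,0,0]},{"gripper":0.3,"offset":[0,0,0.002],"rotation":[0,0,0]},{"gripper":0.3,"offset":[0,0,0],"rotation":[0,0,0]}]}}

```text
clock: 8.95
position: [0.513, -0.0258, 0.0949]
ee_rot: [0.999, -0.051, 0.0, 0.0]
ft_force: [1.3, -0.6, -1.9]
grip_width: 0.438
grasp_force: 25.4
```

{"name": "jog_arm", "arguments": {"deltas": [{"gripper":0.3,"offset":[0,0,0.004],"rotation":[0,0,0]},{"gripper":0.3,"offset":[0,0,0.004],"rotation":[0,0,0]},{"gripper":0.3,"offset":[0,0,0],"rotation":[0,0,0]}]}}

```text
clock: 9.25
position: [0.513, -0.0259, 0.0865]
ee_rot: [0.999, -0.051, 0.0, 0.0]
ft_force: [3.1, -0.8, -3.9]
grip_width: 0.438
grasp_force: 25.2
```

{"name": "jog_arm", "arguments": {"deltas": [{"gripper":0.3,"offset":[0,0,0.004],"rotation":[0,0,0]},{"gripper":0.3,"offset":[0,0,0.004],"rotation":[0,0,0]},{"gripper":0.3,"offset":[0,0,0],"rotation":[0,0,0]}]}}

```text
clock: 9.55
position: [0.513, -0.0259, 0.0785]
ee_rot: [0.999, -0.051, 0.0, 0.0]
ft_force: [4.9, -1.8, -2.3]
grip_width: 0.438
grasp_force: 25.3
```

{"name": "jog_arm", "arguments": {"deltas": [{"gripper":0.3,"offset":[0.0008,0,0],"rotation":[0,0,0]},{"gripper":0.3,"offset":[0,0,0.004],"rotation":[0,0,0]},{"gripper":0.3,"offset":[0,0,0.003],"rotation":[0,0,0]},{"gripper":0.3,"offset":[0,0,0],"rotation":[0,0,0]}]}}

```text
clock: 9.95
position: [0.5136, -0.0259, 0.0715]
ee_rot: [0.999, -0.051, 0.0, 0.0]
ft_force: [5.9, -0.9, -3.2]
grip_width: 0.435
grasp_force: 25.2
```

{"name": "jog_arm", "arguments": {"deltas": [{"gripper":0.6,"offset":[0,0,0],"rotation":[0,0,0]},{"gripper":0.6,"offset":[0,0,0],"rotation":[0,0,0]},{"gripper":0.6,"offset":[0,0,-0.018],"rotation":[0,0,0]},{"gripper":0.25,"offset":[0,0,-0.005],"rotation":[0,0,0]},{"gripper":0.25,"offset":[0,0,0],"rotation":[0,0,0]},{"gripper":0.25,"offset":[0,0,0],"rotation":[0,0,0]},{"gripper":0.25,"offset":[0,0,0],"rotation":[0,0,0]}]}}

```text
clock: 10.65
position: [0.5132, -0.0258, 0.0943]
ee_rot: [0.999, -0.051, -0.0, 0.0]
ft_force: [1.3, 0.7, -0.4]
grip_width: 0.249
grasp_force: 0.0
```

{"name": "jog_arm", "arguments": {"deltas": [{"gripper":0.25,"offset":[0,0,0.01],"rotation":[0,0,0]},{"gripper":0.25,"offset":[0,0,0.008],"rotation":[0,0,0]},{"gripper":0.25,"offset":[0,0,0.006],"rotation":[0,0,0]}]}}

```text
clock: 10.95
position: [0.5132, -0.0259, 0.0697]
ee_rot: [0.999, -0.051, -0.0, -0.0]
ft_force: [0.7, -0.1, 2.4]
grip_width: 0.251
grasp_force: 1.0
```

{"name": "jog_arm", "arguments": {"deltas": [{"gripper":0.25,"offset":[0,0,0.005],"rotation":[0,0,0]},{"gripper":0.25,"offset":[0,0,0.005],"rotation":[0,0,0]},{"gripper":0.25,"offset":[0,0,0],"rotation":[0,0,0]}]}}

```text
clock: 11.25
position: [0.513, -0.0258, 0.06]
ee_rot: [0.999, -0.051, -0.001, -0.0]
ft_force: [-0.1, -0.4, 0.1]
grip_width: 0.254
grasp_force: 0.0
```

{"name": "jog_arm", "arguments": {"deltas": [{"gripper":0.25,"offset":[0,0,0.004],"rotation":[0,0,0]},{"gripper":0.25,"offset":[0,0,0.004],"rotation":[0,0,0]},{"gripper":0.25,"offset":[0,0,0],"rotation":[0,0,0]}]}}

```text
clock: 11.55
position: [0.5132, -0.0258, 0.0523]
ee_rot: [0.999, -0.051, -0.0, 0.0]
ft_force: [-0.4, 0.2, 1.5]
grip_width: 0.251
grasp_force: 0.0
```

{"name": "jog_arm", "arguments": {"deltas": [{"gripper":0.25,"offset":[0,0,0.002],"rotation":[0,0,0]},{"gripper":0.25,"offset":[0,0,0],"rotation":[0,0,0]}]}}

```text
clock: 11.75
position: [0.5135, -0.0259, 0.0507]
ee_rot: [0.999, -0.051, -0.0, 0.0]
ft_force: [0.3, 0.4, -0.6]
grip_width: 0.25
grasp_force: 0.0
```

{"name": "jog_arm", "arguments": {"deltas": [{"gripper":0.25,"offset":[0,0,0.0015],"rotation":[0,0,0]},{"gripper":0.25,"offset":[0,0,0],"rotation":[0,0,0]}]}}

```text
clock: 11.95
position: [0.5138, -0.0259, 0.0496]
ee_rot: [0.999, -0.051, 0.0, 0.0]
ft_force: [-0.6, 0.3, 4.1]
grip_width: 0.251
grasp_force: 1.7
```

{"name": "jog_arm", "arguments": {"deltas": [{"gripper":0.25,"offset":[0,0,0.002],"rotation":[0,0,0]},{"gripper":0.25,"offset":[0,0,0],"rotation":[0,0,0]}]}}

```text
clock: 12.15
position: [0.5138, -0.0259, 0.0494]
ee_rot: [0.999, -0.051, 0.0, 0.0]
ft_force: [-11.2, -0.1, 28.4]
grip_width: 0.25
grasp_force: 13.9
```

{"name": "jog_arm", "arguments": {"deltas": [{"gripper":0.25,"offset":[0,0,-0.03],"rotation":[0,0,0]},{"gripper":0.25,"offset":[0,0,-0.04],"rotation":[0,0,0]},{"gripper":0.8,"offset":[0,0,-0.035],"rotation":[0,0,0]},{"gripper":0.8,"offset":[0.0048,-0.0363,0],"rotation":[0,0,0]},{"gripper":0.8,"offset":[0.0048,-0.0363,0],"rotation":[0,0,0]},{"gripper":0.8,"offset":[0.0048,-0.0363,0],"rotation":[0,0,0]},{"gripper":0.8,"offset":[0.0048,-0.0363,0],"rotation":[0,0,0]},{"gripper":0.8,"offset":[0.0048,-0.0363,0],"rotation":[0,0,0]},{"gripper":0.8,"offset":[0.0048,-0.0363,0],"rotation":[0,0,0]},{"gripper":0.8,"offset":[0.0048,-0.0363,0],"rotation":[0,0,0]},{"gripper":0.8,"offset":[0.0048,-0.0363,0],"rotation":[0,0,0]},{"gripper":0.8,"offset":[0.0048,-0.0363,0],"rotation":[0,0,0]},{"gripper":0.8,"offset":[0,-0.0363,0.03],"rotation":[0,0,0]},{"gripper":0.8,"offset":[0,0,0.02],"rotation":[0,0,0]},{"gripper":0.8,"offset":[0,0,0],"rotation":[0,0,0]}]}}

```text
clock: 13.65
position: [0.5917, 0.3308, 0.0985]
ee_rot: [0.999, -0.05, -0.003, 0.001]
ft_force: [-0.2, -0.4, 0.2]
grip_width: 0.8
grasp_force: 0.0
```

```bash
python3 - <<'E'
from h import *
s=imaging.camera("side");gm=lambda a:(255*(a/255.)**.6).astype(np.uint8)
a=cv2.resize(gm(s)[120:180,205:265],(400,400),interpolation=cv2.INTER_CUBIC);b=cv2.resize(gm(s)[190:235,226:271],(400,400),interpolation=cv2.INTER_CUBIC)
cv2.imwrite("pics/c1.png",np.hstack([a,b]));o=manip.get_obs();print(o["position"],o["ft_force"],o["clock"],o["joint_pos"].round(2))
E
```

```text
[0.59309343 0.33009532 0.10081095] [0.86962693 0.01080764 0.89875468] 13.7 [-0.21  0.59 -0.52  1.42  0.3   1.22 -2.44]
```

View pics/c1.png

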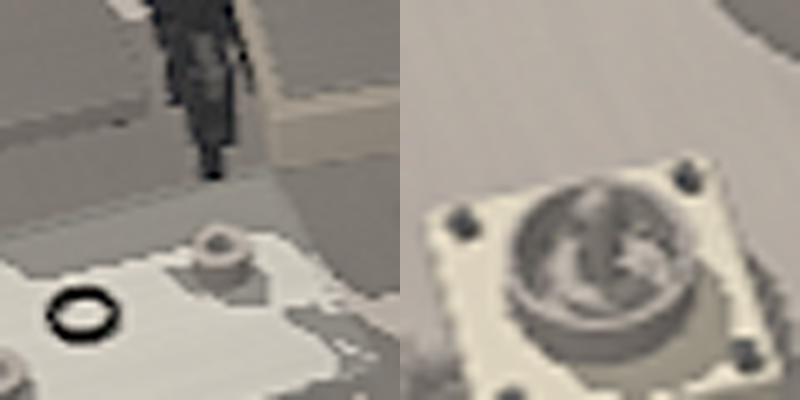

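The bush is down in the barrel around the rod. The hand is above the long spacer at crop (218,243), still in place. I'll descend and grip it in its upper half.

{"name": "jog_arm", "arguments": {"deltas": [{"gripper":0.8,"offset":[0.0018,0.0005,0.03],"rotation":[0,0,0]},{"gripper":0.8,"offset":[0,0,0.03],"rotation":[0,0,0]},{"gripper":0.8,"offset":[0,0,0.025],"rotation":[0,0,0]},{"gripper":0.8,"offset":[0,0,0.01],"rotation":[0,0,0]},{"gripper":0.8,"offset":[0,0,0],"rotation":[0,0,0]},{"gripper":0.3,"offset":[0,0,0],"rotation":[0,0,0]},{"gripper":0.3,"offset":[0,0,0],"rotation":[0,0,0]},{"gripper":0.3,"offset":[0,0,0],"rotation":[0,0,0]},{"gripper":0.3,"offset":[0,0,0],"rotation":[0,0,0]}], "newtons": 40}}

```text
clock: 14.6
position: [0.5968, 0.3307, 0.01]
ee_rot: [0.999, -0.052, 0.001, -0.001]
ft_force: [-1.4, -1.3, 7.5]
grip_width: 0.434
grasp_force: 39.3
```

{"name": "jog_arm", "arguments": {"deltas": [{"gripper":0.3,"offset":[0,0,-0.03],"rotation":[0,0,0]},{"gripper":0.3,"offset":[0,0,-0.04],"rotation":[0,0,0]},{"gripper":0.3,"offset":[-0.0044,0.0363,-0.012],"rotation":[0,0,0]},{"gripper":0.3,"offset":[-0.0044,0.0363,-0.012],"rotation":[0,0,0]},{"gripper":0.3,"offset":[-0.0044,0.0363,-0.012],"rotation":[0,0,0]},{"gripper":0.3,"offset":[-0.0044,0.0363,-0.012],"rotation":[0,0,0]},{"gripper":0.3,"offset":[-0.0044,0.0363,-0.012],"rotation":[0,0,0]},{"gripper":0.3,"offset":[-0.0044,0.0363,0],"rotation":[0,0,0]},{"gripper":0.3,"offset":[-0.0044,0.0363,0],"rotation":[0,0,0]},{"gripper":0.3,"offset":[-0.0044,0.0363,0],"rotation":[0,0,0]},{"gripper":0.3,"offset":[-0.0044,0.0363,0],"rotation":[0,0,0]},{"gripper":0.3,"offset":[-0.0044,0.0363,0],"rotation":[0,0,0]},{"gripper":0.3,"offset":[0,0,0],"rotation":[0,0,0]},{"gripper":0.3,"offset":[0,0,0],"rotation":[0,0,0]}]}}

```text
clock: 16.0
position: [0.5147, -0.0271, 0.1383]
ee_rot: [0.999, -0.052, 0.001, 0.0]
ft_force: [0.8, 0.7, -1.3]
grip_width: 0.441
grasp_force: 40.6
```

```bash
cat > chk.py <<'E'
from h import *
import sys
R,z=float(sys.argv[1]),float(sys.argv[2])
o=manip.get_obs();print(o["position"].round(4),o["ft_force"].round(1),o["ee_rot"].round(4))
s=imaging.camera("side").astype(float);b=cv2.imread("pics/side0.png").astype(float);k=8
U=lambda a:cv2.resize(a[190:225,225:270],None,fx=k,fy=k,interpolation=cv2.INTER_CUBIC)
m=(np.abs(U(s)-U(b)).max(2)>18).astype(np.uint8);m=cv2.morphologyEx(m,cv2.MORPH_CLOSE,np.ones((9,9)))
for r in range(4,m.shape[0],8):
    x=np.flatnonzero(m[r]); 
    if len(x): print(round(190+(r+.5)/k-.5,1), round(225+(x.min()+.5)/k-.5,1), round(225+(x.max()+.5)/k-.5,1), end=" | ")
e=np.array([proj("side",(.5215+R*np.cos(a),-.0255+R*np.sin(a),z)) for a in np.linspace(0,6.28,73)]);print("\nexp bottom",e.min(0),e.max(0))
E
python3 chk.py .020 .13
```

```text
[ 0.5147 -0.0271  0.1383] [ 0.8  0.7 -1.3] [ 9.986e-01 -5.230e-02  8.000e-04  2.000e-04]
190.1 237.7 253.3 | 191.1 239.3 253.2 | 192.1 238.6 253.4 | 193.1 238.8 253.4 | 194.1 240.2 253.6 | 195.1 240.2 253.6 | 196.1 240.4 254.6 | 197.1 240.4 253.9 | 198.1 240.3 253.4 | 199.1 239.6 253.4 | 200.1 241.2 253.6 | 201.1 240.7 254.6 | 202.1 240.9 254.4 | 203.1 241.2 253.4 | 204.1 243.4 253.3 | 205.1 243.6 253.3 | 206.1 241.6 253.3 | 207.1 241.6 253.4 | 208.1 240.8 254.3 | 209.1 242.4 252.7 | 210.1 242.7 252.8 | 211.1 245.4 250.3 | 216.1 243.3 253.4 | 217.1 242.4 254.8 | 218.1 241.7 255.7 | 219.1 240.8 255.9 | 220.1 240.1 256.6 | 221.1 239.7 256.6 | 222.1 240.1 257.6 | 223.1 240.7 256.7 | 224.1 241.1 255.8 | 
exp bottom [240.80081966 202.22800995] [252.56025417 211.22134591]
```

{"name": "jog_arm", "arguments": {"deltas": [{"gripper":0.3,"offset":[0,-0.001,0.012],"rotation":[0,0,0]},{"gripper":0.3,"offset":[0,0,0.01],"rotation":[0,0,0]},{"gripper":0.3,"offset":[0,0,0.005],"rotation":[0,0,0]},{"gripper":0.3,"offset":[0,0,0.004],"rotation":[0,0,0]},{"gripper":0.3,"offset":[0,0,0],"rotation":[0,0,0]}]}}

```text
clock: 16.55
position: [0.5144, -0.0253, 0.1057]
ee_rot: [0.999, -0.051, -0.0, -0.0]
ft_force: [0.3, -0.3, -0.9]
grip_width: 0.433
grasp_force: 40.6
```

{"name": "jog_arm", "arguments": {"deltas": [{"gripper":0.3,"offset":[0,0,0.004],"rotation":[0,0,0]},{"gripper":0.3,"offset":[0,0,0.004],"rotation":[0,0,0]},{"gripper":0.3,"offset":[0,0,0],"rotation":[0,0,0]}]}}

```text
clock: 16.85
position: [0.5147, -0.0256, 0.0979]
ee_rot: [0.999, -0.051, 0.0, 0.0]
ft_force: [2.4, -0.6, -3.7]
grip_width: 0.437
grasp_force: 40.5
```

{"name": "jog_arm", "arguments": {"deltas": [{"gripper":0.3,"offset":[0,0,0.004],"rotation":[0,0,0]},{"gripper":0.3,"offset":[0,0,0.004],"rotation":[0,0,0]},{"gripper":0.3,"offset":[0,0,0],"rotation":[0,0,0]}]}}

```text
clock: 17.15
position: [0.5146, -0.0256, 0.09]
ee_rot: [0.999, -0.051, 0.0, 0.0]
ft_force: [3.2, -1.7, -3.4]
grip_width: 0.434
grasp_force: 40.5
```

{"name": "jog_arm", "arguments": {"deltas": [{"gripper":0.3,"offset":[0.0005,0,0.005],"rotation":[0,0,0]},{"gripper":0.3,"offset":[0,0,0.005],"rotation":[0,0,0]},{"gripper":0.3,"offset":[0,0,0.004],"rotation":[0,0,0]},{"gripper":0.3,"offset":[0,0,0],"rotation":[0,0,0]}]}}

```text
clock: 17.55
position: [0.515, -0.0256, 0.0758]
ee_rot: [0.999, -0.051, -0.0, 0.0]
ft_force: [3.0, -0.2, -3.3]
grip_width: 0.44
grasp_force: 40.5
```

{"name": "jog_arm", "arguments": {"deltas": [{"gripper":0.3,"offset":[0,0,0.004],"rotation":[0,0,0]},{"gripper":0.3,"offset":[0,0,0.003],"rotation":[0,0,0]},{"gripper":0.3,"offset":[0,0,0],"rotation":[0,0,0]}]}}

```text
clock: 17.85
position: [0.5152, -0.0256, 0.069]
ee_rot: [0.999, -0.051, 0.0, 0.0]
ft_force: [3.1, -1.0, -1.2]
grip_width: 0.429
grasp_force: 40.7
```

{"name": "jog_arm", "arguments": {"deltas": [{"gripper":0.3,"offset":[0,0,0.002],"rotation":[0,0,0]},{"gripper":0.3,"offset":[0,0,0],"rotation":[0,0,0]}]}}

```text
clock: 18.05
position: [0.515, -0.0255, 0.0672]
ee_rot: [0.999, -0.051, -0.0, 0.0]
ft_force: [1.5, -1.1, 0.5]
grip_width: 0.438
grasp_force: 40.8
```

{"name": "jog_arm", "arguments": {"deltas": [{"gripper":0.3,"offset":[0,0,0.002],"rotation":[0,0,0]},{"gripper":0.3,"offset":[0,0,0],"rotation":[0,0,0]}]}}

```text
clock: 18.25
position: [0.5153, -0.0255, 0.0659]
ee_rot: [0.999, -0.051, 0.0, 0.0]
ft_force: [-1.1, -2.0, 6.7]
grip_width: 0.436
grasp_force: 41.6
```

{"name": "jog_arm", "arguments": {"deltas": [{"gripper":0.3,"offset":[0,0,0.002],"rotation":[0,0,0]},{"gripper":0.3,"offset":[0,0,0],"rotation":[0,0,0]}]}}

```text
clock: 18.45
position: [0.5154, -0.0256, 0.0656]
ee_rot: [0.999, -0.051, 0.0, 0.0]
ft_force: [-11.5, -2.0, 29.5]
grip_width: 0.435
grasp_force: 43.8
```

{"name": "jog_arm", "arguments": {"deltas": [{"gripper":0.65,"offset":[0,0,0],"rotation":[0,0,0]},{"gripper":0.65,"offset":[0,0,0],"rotation":[0,0,0]},{"gripper":0.65,"offset":[0,0,0],"rotation":[0,0,0]},{"gripper":0.65,"offset":[0,0,-0.03],"rotation":[0,0,0]},{"gripper":0.65,"offset":[0,0,-0.05],"rotation":[0,0,0]}]}}

```text
clock: 18.95
position: [0.5126, -0.0253, 0.1412]
ee_rot: [0.999, -0.051, -0.004, -0.0]
ft_force: [0.2, -0.5, -0.6]
grip_width: 0.651
grasp_force: 0.0
```

```bash
python3 - <<'E'
from h import *
for n,c in(("top",(334.45,243.85)),("side",(251.1,310.85))):
    b=cv2.imread(f"pics/{n}0.png");C=plane(n,c,.015)
    # rectified patch on plane z=.015, 0.25mm/px, columns +x, rows +y
    N=280;g=(np.arange(N)-N/2)*.00025
    X,Y=np.meshgrid(C[0]+g,C[1]+g);uv=np.array([proj(n,(x,y,.015)) for x,y in zip(X.ravel(),Y.ravel())]).reshape(N,N,2).astype(np.float32)
    p=cv2.remap(b,uv[...,0],uv[...,1],cv2.INTER_CUBIC)
    L=p.astype(float).sum(2)/3
    pol=cv2.warpPolar(L.astype(np.float32),(120,360),(N/2,N/2),120,cv2.WARP_POLAR_LINEAR)
    gr=np.diff(pol,axis=1)[:,76:116]; r=76+np.array([ (np.clip(np.abs(w),0,None)*np.arange(40)).sum()/np.abs(w).sum() for w in gr])
    f=np.fft.fft(r-r.mean())/180; ph=np.degrees(np.angle(f[6]))
    print(n,"amp(mm)",np.abs(f[1:9]*.25).round(2),"corner at deg",(-ph/6)%60)
o=manip.get_obs();print(o["position"])
E
```

```text
top amp(mm) [0.63 0.24 0.19 0.34 0.11 0.18 0.24 0.16] corner at deg 51.55780253464559
side amp(mm) [1.33 0.28 0.26 0.04 0.31 0.37 0.23 0.19] corner at deg 44.80744537881741
[ 0.51261318 -0.02532766  0.14117269]
```

{"name": "jog_arm", "arguments": {"deltas": [{"gripper":0.65,"offset":[-0.0076,0.0353,0],"rotation":[0,0,0]},{"gripper":0.65,"offset":[-0.0076,0.0353,0],"rotation":[0,0,0]},{"gripper":0.8,"offset":[-0.0076,0.0353,0],"rotation":[0,0,0]},{"gripper":0.8,"offset":[-0.0076,0.0353,0],"rotation":[0,0,0]},{"gripper":0.8,"offset":[-0.0076,0.0353,0],"rotation":[0,0,0]},{"gripper":0.8,"offset":[-0.0076,0.0353,0],"rotation":[0,0,0]},{"gripper":0.8,"offset":[-0.0076,0.0353,0],"rotation":[0,0,0]},{"gripper":0.8,"offset":[-0.0076,0.0353,0],"rotation":[0,0,0]},{"gripper":0.8,"offset":[-0.0076,0.0353,0],"rotation":[0,0,0]},{"gripper":0.8,"offset":[0,0,0.03],"rotation":[0,0,6]},{"gripper":0.8,"offset":[0,0,0.03],"rotation":[0,0,0]},{"gripper":0.8,"offset":[0,0,0.03],"rotation":[0,0,0]},{"gripper":0.8,"offset":[0,0,0.02],"rotation":[0,0,0]},{"gripper":0.8,"offset":[0,0,0],"rotation":[0,0,0]},{"gripper":0.8,"offset":[0,0,0],"rotation":[0,0,0]}]}}

```text
clock: 20.45
position: [0.4145, -0.3343, 0.0336]
ee_rot: [0.995, -0.104, -0.0, -0.0]
ft_force: [1.3, -0.4, 0.4]
grip_width: 0.799
grasp_force: 0.0
```

{"name": "jog_arm", "arguments": {"deltas": [{"gripper":0.8,"offset":[0,0,0.02],"rotation":[0,0,0]},{"gripper":0.8,"offset":[0,0,0.015],"rotation":[0,0,0]},{"gripper":0.8,"offset":[0,0,0],"rotation":[0,0,0]},{"gripper":0.3,"offset":[0,0,0],"rotation":[0,0,0]},{"gripper":0.3,"offset":[0,0,0],"rotation":[0,0,0]},{"gripper":0.3,"offset":[0,0,0],"rotation":[0,0,0]},{"gripper":0.3,"offset":[0,0,0],"rotation":[0,0,0]}], "newtons": 40}}

```text
clock: 21.15
position: [0.4151, -0.3349, -0.0003]
ee_rot: [0.995, -0.104, 0.001, 0.0]
ft_force: [-0.8, 0.8, 5.8]
grip_width: 0.495
grasp_force: 41.1
```

{"name": "jog_arm", "arguments": {"deltas": [{"gripper":0.3,"offset":[0,0,-0.03],"rotation":[0,0,0]},{"gripper":0.3,"offset":[0,0,-0.04],"rotation":[0,0,0]},{"gripper":0.3,"offset":[0.0038,-0.0359,-0.012],"rotation":[0,0,0]},{"gripper":0.3,"offset":[0.0038,-0.0359,-0.012],"rotation":[0,0,0]},{"gripper":0.3,"offset":[0.0038,-0.0359,-0.012],"rotation":[0,0,0]},{"gripper":0.3,"offset":[0.0038,-0.0359,-0.012],"rotation":[0,0,0]},{"gripper":0.3,"offset":[0.0038,-0.0359,-0.012],"rotation":[0,0,0]},{"gripper":0.3,"offset":[0.0038,-0.0359,0],"rotation":[0,0,0]},{"gripper":0.3,"offset":[0.0038,-0.0359,0],"rotation":[0,0,0]},{"gripper":0.3,"offset":[0.0038,-0.0359,0],"rotation":[0,0,0]},{"gripper":0.3,"offset":[0.0038,-0.0359,0],"rotation":[0,0,0]},{"gripper":0.3,"offset":[0,0,0],"rotation":[0,0,0]},{"gripper":0.3,"offset":[0,0,0],"rotation":[0,0,0]},{"gripper":0.3,"offset":[0,0,0],"rotation":[0,0,0]}]}}

```text
clock: 22.55
position: [0.5144, -0.0265, 0.1286]
ee_rot: [0.995, -0.104, 0.0, 0.0]
ft_force: [-0.4, 0.2, -1.1]
grip_width: 0.503
grasp_force: 41.6
```

```bash
python3 chk.py .022 .13
```

```text
[ 0.5144 -0.0265  0.1286] [-0.4  0.2 -1.1] [ 9.946e-01 -1.042e-01  1.000e-04  3.000e-04]
190.1 237.6 251.8 | 191.1 237.7 251.8 | 192.1 239.1 252.6 | 193.1 238.3 252.4 | 194.1 238.6 252.4 | 195.1 238.6 252.6 | 196.1 238.7 252.6 | 197.1 240.2 251.6 | 198.1 240.2 251.6 | 199.1 240.4 251.9 | 200.1 239.8 251.8 | 201.1 240.4 253.3 | 202.1 240.4 253.2 | 203.1 239.7 253.6 | 204.1 240.4 254.1 | 205.1 240.2 253.9 | 206.1 240.3 253.9 | 207.1 239.2 253.9 | 208.1 239.4 254.6 | 209.1 240.4 254.4 | 210.1 241.6 253.7 | 211.1 243.6 251.6 | 212.1 243.6 251.7 | 213.1 242.9 252.9 | 214.1 242.2 253.4 | 215.1 241.6 253.4 | 216.1 241.4 253.8 | 217.1 241.6 254.7 | 218.1 241.6 255.7 | 219.1 240.7 255.9 | 220.1 240.1 256.7 | 221.1 239.7 258.4 | 222.1 240.1 257.6 | 223.1 240.7 256.7 | 224.1 241.1 255.7 | 
exp bottom [240.21258912 201.78725657] [253.14797701 211.68011519]
```

{"name": "jog_arm", "arguments": {"deltas": [{"gripper":0.3,"offset":[0.0004,-0.0008,0.012],"rotation":[0,0,0]},{"gripper":0.3,"offset":[0,0,0.01],"rotation":[0,0,0]},{"gripper":0.3,"offset":[0,0,0.004],"rotation":[0,0,0]},{"gripper":0.3,"offset":[0,0,0.004],"rotation":[0,0,0]},{"gripper":0.3,"offset":[0,0,0],"rotation":[0,0,0]}]}}

```text
clock: 23.1
position: [0.5149, -0.0248, 0.0978]
ee_rot: [0.995, -0.104, -0.0, 0.0]
ft_force: [-0.3, 0.7, -1.9]
grip_width: 0.497
grasp_force: 41.6
```

{"name": "jog_arm", "arguments": {"deltas": [{"gripper":0.3,"offset":[0,0,0.003],"rotation":[0,0,0]},{"gripper":0.3,"offset":[0,0,0.003],"rotation":[0,0,0]},{"gripper":0.3,"offset":[0,0,0],"rotation":[0,0,0]}]}}

```text
clock: 23.4
position: [0.5161, -0.0252, 0.0925]
ee_rot: [0.995, -0.104, 0.001, 0.0]
ft_force: [5.6, -1.7, -4.7]
grip_width: 0.497
grasp_force: 41.3
```

{"name": "jog_arm", "arguments": {"deltas": [{"gripper":0.3,"offset":[0,0,0.003],"rotation":[0,0,0]},{"gripper":0.3,"offset":[0,0,0.003],"rotation":[0,0,0]},{"gripper":0.3,"offset":[0,0,0],"rotation":[0,0,0]}]}}

```text
clock: 23.7
position: [0.5162, -0.0253, 0.0865]
ee_rot: [0.995, -0.104, 0.001, 0.0]
ft_force: [6.5, -3.6, -4.0]
grip_width: 0.499
grasp_force: 41.4
```

{"name": "jog_arm", "arguments": {"deltas": [{"gripper":0.3,"offset":[0,0,0.003],"rotation":[0,0,0]},{"gripper":0.3,"offset":[0,0,0.002],"rotation":[0,0,0]},{"gripper":0.3,"offset":[0,0,0],"rotation":[0,0,0]}]}}

```text
clock: 24.0
position: [0.5162, -0.0253, 0.0817]
ee_rot: [0.995, -0.104, 0.001, 0.0]
ft_force: [6.9, -3.4, -1.5]
grip_width: 0.498
grasp_force: 41.6
```

{"name": "jog_arm", "arguments": {"deltas": [{"gripper":0.3,"offset":[0,0,0.002],"rotation":[0,0,0]},{"gripper":0.3,"offset":[0,0,0],"rotation":[0,0,0]}]}}

```text
clock: 24.2
position: [0.5163, -0.0253, 0.0798]
ee_rot: [0.995, -0.104, 0.001, 0.0]
ft_force: [6.7, -3.9, -0.9]
grip_width: 0.499
grasp_force: 41.7
```

{"name": "jog_arm", "arguments": {"deltas": [{"gripper":0.3,"offset":[0,0,0.0015],"rotation":[0,0,0]},{"gripper":0.3,"offset":[0,0,0],"rotation":[0,0,0]}]}}

```text
clock: 24.4
position: [0.5164, -0.0253, 0.0796]
ee_rot: [0.995, -0.104, 0.001, 0.0]
ft_force: [-1.5, -2.9, 15.3]
grip_width: 0.496
grasp_force: 43.4
```

{"name": "jog_arm", "arguments": {"deltas": [{"gripper":0.7,"offset":[0,0,0],"rotation":[0,0,0]},{"gripper":0.7,"offset":[0,0,0],"rotation":[0,0,0]},{"gripper":0.7,"offset":[0,0,0],"rotation":[0,0,0]},{"gripper":0.7,"offset":[0,0,-0.018],"rotation":[0,0,0]},{"gripper":0.25,"offset":[0,0,-0.002],"rotation":[0,0,0]},{"gripper":0.25,"offset":[0,0,0],"rotation":[0,0,0]},{"gripper":0.25,"offset":[0,0,0],"rotation":[0,0,0]},{"gripper":0.25,"offset":[0,0,0],"rotation":[0,0,0]},{"gripper":0.25,"offset":[0,0,0.008],"rotation":[0,0,0]},{"gripper":0.25,"offset":[0,0,0.004],"rotation":[0,0,0]},{"gripper":0.25,"offset":[0,0,0],"rotation":[0,0,0]}]}}

```text
clock: 25.5
position: [0.5149, -0.0246, 0.0856]
ee_rot: [0.995, -0.104, -0.0, 0.0]
ft_force: [-2.3, -0.3, 7.2]
grip_width: 0.251
grasp_force: 3.1
```

{"name": "jog_arm", "arguments": {"deltas": [{"gripper":0.25,"offset":[0,0,0.0015],"rotation":[0,0,0]},{"gripper":0.25,"offset":[0,0,0],"rotation":[0,0,0]}]}}

```text
clock: 25.7
position: [0.515, -0.0247, 0.0855]
ee_rot: [0.995, -0.104, -0.0, 0.0]
ft_force: [-9.4, -0.3, 21.2]
grip_width: 0.25
grasp_force: 10.5
```

{"name": "jog_arm", "arguments": {"deltas": [{"gripper":0.25,"offset":[0,0,-0.02],"rotation":[0,0,0]},{"gripper":0.25,"offset":[0,0,-0.04],"rotation":[0,0,0]},{"gripper":0.25,"offset":[0,0,-0.04],"rotation":[0,0,0]},{"gripper":0.25,"offset":[-0.01,0.04,-0.02],"rotation":[0,0,0]},{"gripper":0.25,"offset":[-0.01,0.04,0],"rotation":[0,0,0]},{"gripper":0.25,"offset":[-0.01,0.04,0],"rotation":[0,0,0]},{"gripper":0.25,"offset":[-0.01,0.04,0],"rotation":[0,0,0]},{"gripper":0.25,"offset":[0,0,0],"rotation":[0,0,0]},{"gripper":0.25,"offset":[0,0,0],"rotation":[0,0,0]}]}}

```text
clock: 26.6
position: [0.4425, -0.1736, 0.2039]
ee_rot: [0.995, -0.105, -0.0, -0.0]
ft_force: [0.7, 0.4, 0.5]
grip_width: 0.251
grasp_force: 0.0
```

```bash
python3 - <<'E'
from h import *
s=imaging.camera("side");t=imaging.camera("top")
c=lambda i,x,y,r:cv2.resize(i[y-r:y+r,x-r:x+r],(400,400),interpolation=cv2.INTER_CUBIC)
cv2.imwrite("pics/end.png",np.hstack([c(t,257,217,22),c(s,249,216,22)]))
E
```

```text
(no output)
```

View pics/end.png

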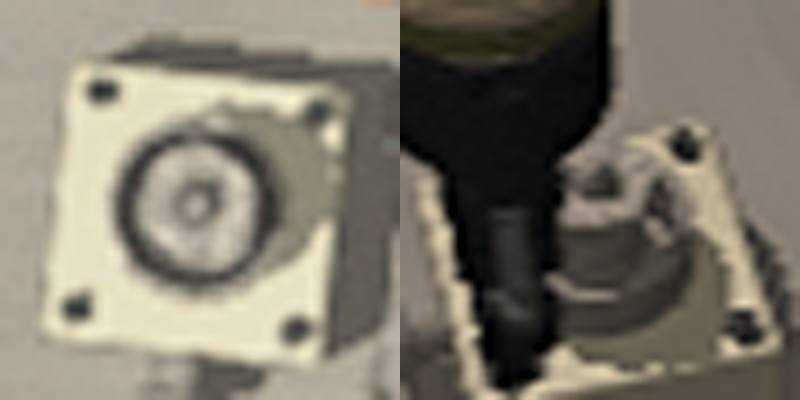

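The top crop shows the lock ring level and centred on the rod at (197,205). All three hard stops matched the home heights, and the hand is clear of the unit, so I'm handing in.

```bash
python3 -c "
from workcell import workorder;print(workorder.hand_in())"
```

```text
the job is handed in; nothing more can be done
None
```

The small bottle stands under the nozzle, so I stacked the guide bush, long spacer and lock ring on the rod. Each was pushed to a hard stop at about its home height and released, and the job was handed in at about 27 s; the hand-in gave no verdict.

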